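# Pack the staining kit tray

### The job

Pack the staining kit into the tray: stand the small screw-cap stain bottle upright in the insert with the round collar, lay the petri dish flat inside the ring of low arcs, and lay the timer face up and square between the four corner guards, each fully down on its seat and near its middle. Leave the dropper bottle, the roll of label tape and the note pad where they are, and let go of everything. Work only with the things in front of and to the left of the centrifuge and just to its right, not those at the far end of the bench, and keep clear of the centrifuge itself.

Things in the scene. Friction and masses are not known exactly. Their poses are not given: they have to be found in the camera images.
- stain_bottle: Short clear round bottle with purple-grey contents and a black screw cap, 36 mm across the body, 74 mm tall, about 0.16 kg, standing. The body is straight up to about 45 mm, then narrows to the cap. Origin: centre of its underside; z up.
- petri_dish: Clear round lidded dish with a straw-coloured filling, solid, 62 mm across, 15 mm high, about 16 g, lying flat. Origin: centre of its underside; z up.
- timer: White lab timer with a small display and round keys, lying face up, 62 mm along its x, 66 mm along its y, body 16 mm high (18 mm with the keys), about 70 g. Origin: centre of its underside; z up.
- kit_tray: Fixed aluminium tray, 290 mm along its x by 100 mm along its y, rim 10 mm high, low bail handles at the ends (15 mm further out). Three insert blocks centred at its x = -94, 0, +94 mm. Origin: centre of its underside; z up. To its right stands a solid centrifuge, world x 0.49 to 0.85, y -0.06 to -0.28, 0.24 m tall, lid to 0.48: go round its front.
- square_insert: Seat for the timer. Fixed grey block 90 x 90 x 8 mm in any of the tray's three bays. Origin: centre of its underside; x along the tray's long side, z up. Flat seat 8 mm above the origin (11 mm above the worktop). On it four black L-shaped corner guards, 8 mm high above the seat, 82 mm between facing inner sides, arms 16 mm long, leaving gaps 58 mm wide in the middle of each side.
- round_insert: Seat for the petri dish. Fixed grey block 90 x 90 x 8 mm in any of the tray's three bays. Origin: centre of its underside; x along the tray's long side, z up. Flat seat 8 mm above the origin (11 mm above the worktop). On it four black arcs at the corners making a broken ring of 80 mm inner and 88 mm outer diameter, 6 mm high above the seat, with gaps about 30 mm wide in the middle of each side.
- collar_insert: Seat for the stain bottle. Fixed grey block 90 x 90 x 8 mm in any of the tray's three bays. Origin: centre of its underside; x along the tray's long side, z up. Flat seat 8 mm above the origin (11 mm above the worktop). On it a closed black round collar of 54 mm inner and 65 mm outer diameter, 16 mm high above the seat.
- dropper_bottle: Look-alike, to be left: brown bottle with a pointed black dropper top, 33 mm across, 102 mm tall, standing. Origin: centre of its underside.
- label_tape: Look-alike, to be left: white roll of tape with a cardboard core, 68 mm across, 12 mm high, lying flat. Origin: centre of its underside.
- note_pad: Look-alike, to be left: yellow square note pad, 62 x 62 x 12 mm, lying flat. Origin: centre of its underside.
Mind the look-alikes: they are no part of the job. Leave any blue or orange look-alike of the stain_bottle alone. What is shaped like the petri_dish but blue or orange is not meant.

How it is judged (in metres and radians):
At the end, for the whole second after the job is handed in: Bottle and dish within 12 mm of the centres of the collar and round inserts, timer face up within 14 mm of the square insert's and within 0.2 rad of square; each within 4 mm of its seat height, tilt under 0.1 rad, at rest, released; look-alikes within 25 mm of where they stood (horizontal distance between stain_bottle and collar_insert below 0.012 m and z of stain_bottle in the frame of collar_insert between 0.004 and 0.012 m and angle between each of stain_bottle, petri_dish, timer's own z axis and vertical below 0.1 rad and linear speed of each of stain_bottle, petri_dish, timer below 0.02 m/s and angular speed of each of stain_bottle, petri_dish, timer below 0.2 rad/s and horizontal distance between petri_dish and round_insert below 0.012 m and z of petri_dish in the frame of round_insert between 0.004 and 0.012 m and horizontal distance between timer and square_insert below 0.014 m and z of timer in the frame of square_insert between 0.004 and 0.012 m and (angle between the x axis of timer and the x axis of square_insert, either way round below 0.2 rad or angle between the x axis of timer and the y axis of square_insert, either way round below 0.2 rad) and distance of each of dropper_bottle, label_tape, note_pad from where it was at the start of the episode below 0.025 m); the robot touches nothing.
It fails at once if a look-alike was moved by more than 40 mm (distance of any of dropper_bottle, label_tape, note_pad from where it was at the start of the episode above 0.04 m).
It also fails if it takes over 106 s, if anything falls off the work surface, if the arm or the gripper's body presses on something with over 40 N, if the wrist force passes 120 N, or if a joint passes its speed limit or range.

### The arm

A 7-joint arm with a two-finger parallel gripper is mounted at the origin on a cart in front of the work surface, level with it; the furniture and walls round the work are solid. World frame = base frame: x ahead of the robot, y to its left, z up, the work surface at z = 0. Lengths are in mm, angles in rad, forces in N, time in s.
With the tool pointing down it reaches from about 350 to 900 mm from the base axis. Payload 8.1 kg.
Tool frame: the origin (TCP) lies on the mounting face of the last link; the fingertips stand 173 mm ahead of it and the grasp point (between the pads) lies tcp_to_grasp ahead of it (tcp_to_grasp is the distance from the TCP to the grasp point, in mm); z points along the fingers, y is the line along which they close (so a half turn about z gives the same grasp; the last joint's range is limited). The gripper opens to 85 mm and grips with 20 to 120 N. Pads are 22 mm wide; open, the fingers measure 114 mm over their backs; the gripper's body (76 mm by 85 mm) begins 54 mm behind the grasp point. The pads swing forward as they close: fully open they stand 13 mm farther back than shut.
Start: joints at [1.091, 0.434, 0.025, 1.573, -0.012, 1.134, -0.075], TCP at [229.944, -581.17, 404.723] pointing down, gripper open.
Joint ranges: [-2.62, 2.62], [-0.44, 2.09], [-1.27, 1.32], [0.08, 2.57], [-1.32, 4.46], [0.12, 2], [-2.74, 2.74]. Speed limits (rad/s): [2.22, 2.22, 3.01, 3.01, 3.14, 3.14, 3.14].

### API

Orientations are given as [roll, pitch, yaw] about the fixed x, y, z axes, in that order (R = Rz(yaw) Ry(pitch) Rx(roll)).
In Python, from cell import * gives the robot as it stands. Calls block until the motion is done:
- move_to(position, orientation): joint-space move of the TCP to a pose.
- move_l(position, v=150, ori=None, stop_force=None): straight line of the TCP; ori=None keeps the orientation; v is the mean speed in mm/s. With stop_force (N) it stops when the force on the tool has changed by that much, and returns True; else False.
- set_joints(angles): joint-space move.
- open_gripper() and close(grasp_force=None): open the fingers fully, or close them until they stop; grasp_force is the grip in N (None keeps the last).
- pause(seconds).
- ik(position, orientation): joint angles nearest the present ones, or None.
- read_camera(name): name is "side" or "top"; returns the picture (480x640x3 uint8, blue, green, red); there is no depth.
- get_calibration(name): a dict with "fov_y" (degrees; the focal length in pixels is half the picture's height over the tangent of half this angle, whatever the lens; pixels are square), "cx", "cy" (the principal point, pixels), "R" (3x3) and "t" (3): a world point X has camera coordinates R X + t. Camera axes: x right, y down, z forward; pixel columns grow to the right and rows downward; lengths in mm; the calibration is good to about 2 mm. A picture is of the moment at which its call begins. get_calibration takes no time and is no camera call.
A pose or a line that the arm cannot do raises PlanningError and nothing moves.
- hand_in(): hands the job in; it is judged then, once.
Readings, each from a call of its own:
- read_t(): time.
- read_joints(): joint angles.
- read_joint_velocities(): joint speeds.
- read_joint_efforts(): joint torques, N m.
- read_position(): TCP position.
- read_tcp_rot(): TCP orientation.
- read_contact_force(): force on the tool from outside, world axes, zero at the start.
- read_moment(): the same for the moment, N m.
- read_width(): finger opening in mm.
- read_gripper_force(): force on a finger pad.
Only numpy, scipy, OpenCV 4.12 (cv2) and the standard library are available. Lean on these libraries where they do the work, as an engineer would, in place of code of your own. Each camera call takes 0.05 s, during which the arm holds its last target. There are 200 camera calls.

## Working session

There is one attempt and no reset: what is moved stays moved. The work goes in short steps, each a Python script; the robot and the scene stay as the last script left them, time stands still between calls to the robot, and variables do not carry over. Pictures are saved under pics/ and viewed, at most 14 in all, crops included, and the job is handed in when it is done.

```bash
mkdir -p pics; ls; python3 - <<'E'
from cell import *
import cv2
for n in("side","top"):
    cv2.imwrite(f"pics/{n}0.png",read_camera(n)); c=get_calibration(n); print(n,c)
print(tcp_to_grasp if 'tcp_to_grasp' in globals() else 'no', read_position(),read_tcp_rot(),read_t())
E
```

```text
pics
side {'fov_y': 57.26421600512399, 'cx': 312.9821174905913, 'cy': 238.74269694807148, 'R': array([[-0.83901663, -0.54371098, -0.02072349],
       [-0.19297055,  0.3329581 , -0.92298498],
       [ 0.50873712, -0.77040073, -0.38427759]]), 't': array([444.08009553, 154.83728272, 681.61555513])}
top {'fov_y': 55.744945263657534, 'cx': 320.7244088499639, 'cy': 239.35306304198065, 'R': array([[-0.020872  , -0.99958793,  0.01970614],
       [-0.98225675,  0.01682779, -0.18678467],
       [ 0.18637609, -0.02325505, -0.98220322]]), 't': array([ -73.93690871,  556.27915001, 1014.04985576])}
154.70000000000002 [ 229.85908109 -580.97814664  404.01187815] [-3.14019932e+00  1.45451316e-04  3.76759259e-01] 0.1
```

View pics/side0.png

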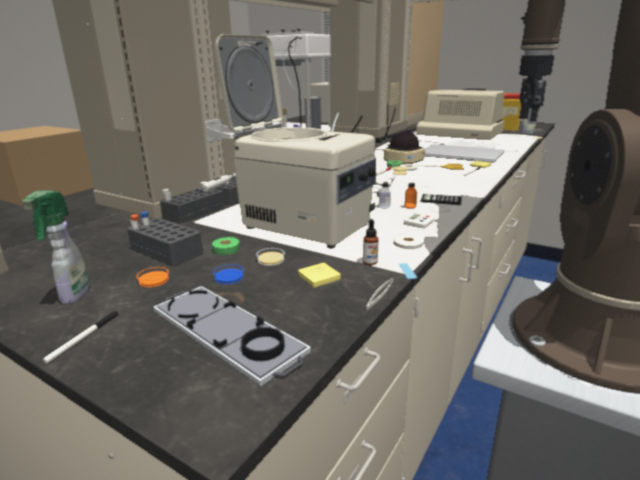

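View pics/top0.png

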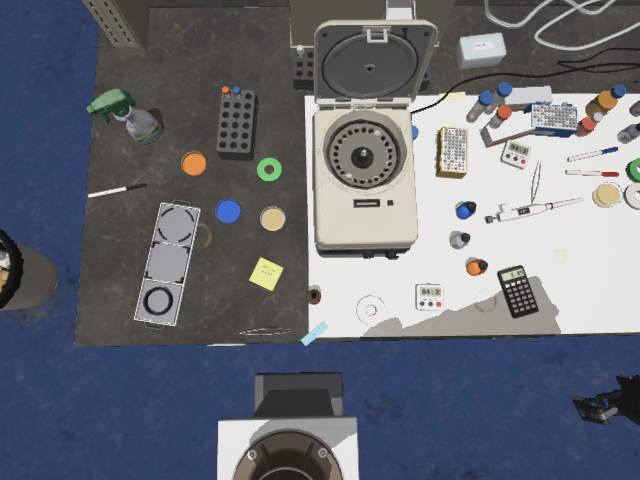

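Candidates in the top view:
- **Stain bottle:** the clear bottle at (460,240). Not the blue one (466,210), the orange one (477,268), or the dropper (314,296).
- **Dish:** the straw-coloured one at (272,219). Not blue (228,211), orange (194,163), green (269,169), the tape (370,310), or the far one at (607,195).
- **Timer:** (430,297). Not the far one at (517,153), the calculator (518,291), or the pad (266,274).
- **Tray:** at (167,263), with the collar at its near end, the square in the middle and the round ring at the far end.

I'll check these in close crops.

```bash
cat > h.py <<'E'
from cell import *
import numpy as np, cv2
def bp(n,u,v,z):
    c=get_calibration(n); f=240/np.tan(np.radians(c['fov_y']/2))
    d=c['R'].T@np.array([(u-c['cx'])/f,(v-c['cy'])/f,1]); o=-c['R'].T@c['t']
    return (o+d*(z-o[2])/d[2]).round(1)
def proj(n,X):
    c=get_calibration(n); f=240/np.tan(np.radians(c['fov_y']/2)); p=c['R']@np.array(X)+c['t']
    return (p[:2]/p[2]*f+[c['cx'],c['cy']]).round(1)
def crop(n,u0,v0,u1,v1,k):  # enlarged crop with ticks every 10 px
    im=cv2.resize(read_camera(n)[v0:v1,u0:u1],None,fx=k,fy=k,interpolation=cv2.INTER_CUBIC)
    for u in range(-(-u0//10)*10,u1,10):
        cv2.line(im,((u-u0)*k,0),((u-u0)*k,6),(0,0,255),1)
        if u%20==0: cv2.putText(im,str(u),((u-u0)*k,18),0,.4,(0,0,255),1)
    for v in range(-(-v0//10)*10,v1,10):
        cv2.line(im,(0,(v-v0)*k),(6,(v-v0)*k),(0,0,255),1)
        if v%20==0: cv2.putText(im,str(v),(8,(v-v0)*k+4),0,.4,(0,0,255),1)
    return im
E
python3 - <<'E'
from h import *
cv2.imwrite("pics/a.png",crop("top",410,195,500,315,5))
cv2.imwrite("pics/b.png",crop("top",130,195,300,335,4))
cv2.imwrite("pics/c.png",crop("side",360,170,470,250,7))
E
```

```text
(no output)
```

View pics/a.png

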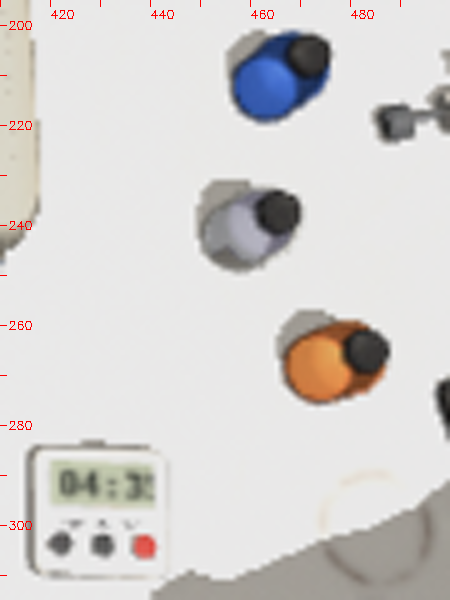

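View pics/b.png

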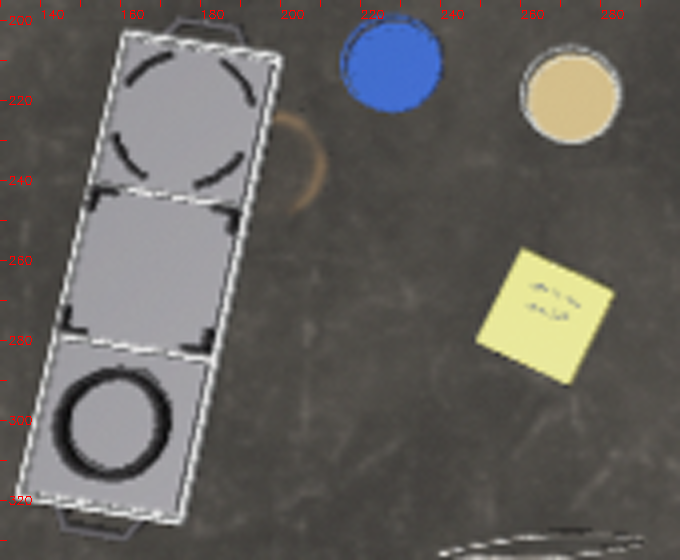

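View pics/c.png

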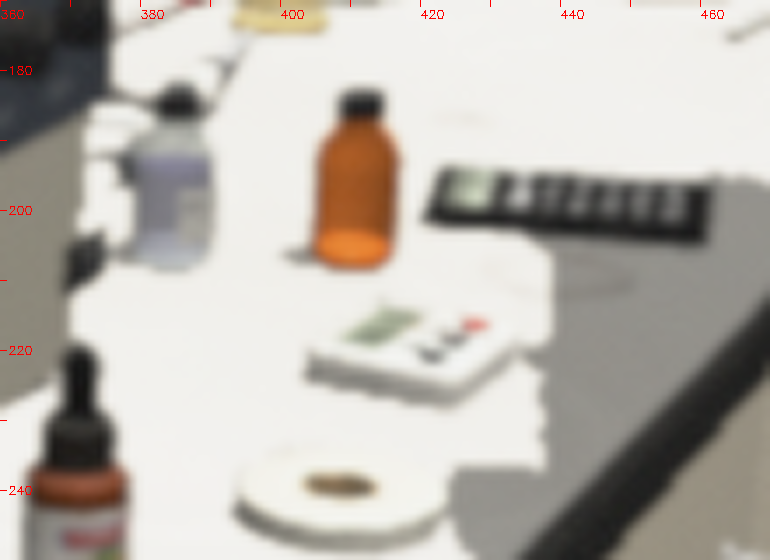

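Crops checked. The clear grey-purple bottle has its cap at (465.6,237.4), the timer top is centred at (430,297.6), and the straw dish is centred at (272.7,218.5). The collar top is at (158,301), with the square bay in the middle and the arcs at the far end. Next I'll turn these into positions.

```bash
python3 - <<'E'
from h import *
A=lambda x,y:(410+x/5,195+y/5); B=lambda x,y:(130+x/4,195+y/4); C=lambda x,y:(360+x/7,170+y/7)
P=lambda s,n,p,z:print(s,bp(n,*p,z))
P('bottle cap','top',A(278,212),74);P('bottle base','top',A(241,230),0)
P('bottle cap side','side',C(180,92),74)
P('bottle base side','side',C(174,262),0)
for p in[(32,447),(168,450),(30,577),(166,577)]:P('timer','top',A(*p),16)
P('blue','top',A(308,55),74);P('orange','top',A(365,351),74)
P('tape','top',(370,310),12)
P('dropper','top',(314,296),80)
P('dish','top',B(571,94),12); P('bluedish','top',B(391,64),12)
for p in[(122,32),(283,57),(183,524),(15,498)]:P('tray','top',B(*p),10)
P('collar','top',B(112,424),27)
for p in[(90,188),(240,210),(213,354),(62,330)]:P('guard','top',B(*p),19)
for p in[(122,87),(254,107),(115,130),(197,187),(173,53),(222,60),(244,153),(147,178)]:P('arc','top',B(*p),17)
P('collar side','side',(263,344),27)
P('dish side','side',(270.5,256.5),15)
P('pad','top',B(545,315),12)
for p in[(400,215),(400,480),(600,300)]:pass
E
```

```text
bottle cap [ 549.7 -420.5   74. ]
bottle base [ 554.8 -427.2    0. ]
bottle cap side [ 550.6 -417.5   74. ]
bottle base side [ 551.3 -420.7    0. ]
timer [ 447.9 -312.7   16. ]
timer [ 445.2 -378.2   16. ]
timer [ 386.3 -308.    16. ]
timer [ 385.  -372.9   16. ]
blue [ 624.6 -440.8   74. ]
orange [ 484.  -455.4   74. ]
tape [ 389.5 -199.1   12. ]
dropper [420.9 -66.1  80. ]
dish [616.8  31.5  12. ]
bluedish [637.6 142.1  12. ]
tray [661.1 308.1  10. ]
tray [643.6 208.8  10. ]
tray [361.7 259.2  10. ]
tray [378.8 357.9  10. ]
collar [419.9 297.6  27. ]
guard [561.7 319.9  19. ]
guard [546.7 229.7  19. ]
guard [460.4 242.7  19. ]
guard [476.3 332.3  19. ]
arc [624.4 304.2  17. ]
arc [610.6 223.8  17. ]
arc [597.7 307.2  17. ]
arc [561.6 256.5  17. ]
arc [645.3 274.2  17. ]
arc [640.4 244.2  17. ]
arc [582.1 228.9  17. ]
arc [567.6 286.7  17. ]
collar side [413.9 311.3  27. ]
dish side [609.3  45.   15. ]
pad [480.7  47.2  12. ]
```

```bash
cat >> h.py <<'E'
TY=-0.176
ROUND,SQUARE,COLLAR=(603.8,266),(511.3,282),(419,298.5)
def O(y): return [np.pi,0,y]
def lin(*pts,v=300,yaw=None):
    for p in pts: move_l(list(p),v=v,ori=None if yaw is None else O(yaw))
def st(s): print(s,'t',round(read_t(),1),np.round(read_position(),1),'w',round(read_width(),1),'F',np.round(read_contact_force(),1))
E
python3 - <<'E'
from h import *
print(proj('side',[616.8,31.5,15]),proj('side',[419,298.5,27]),proj('side',[416,-343,16]))
b=(550.5,-419.5)
move_to([*b,330],O(0)); st('above')
print(move_l([*b,270],v=200),move_l([*b,196],v=80,stop_force=10)); st('down')
close(40); st('closed')
move_l([*b,360],v=200); st('lift')
cv2.imwrite('pics/d.png',crop('side',330,100,490,240,5))
E
```

```text
[271.6 253.5] [265.7 338.5] [420.4 218. ]
above t 1.6 [ 549.3 -421.   330.4] w 85.4 F [ 0.2 -0.2 -0.1]
False False
down t 3.1 [ 550.8 -419.7  196.6] w 85.2 F [-0.5  1.  -0.4]
closed t 3.7 [ 550.7 -419.8  196.6] w 34.7 F [ 0.2 -0.4  4.1]
lift t 4.6 [ 550.1 -419.1  358.4] w 34.5 F [ 0.   0.5 -2. ]
```

View pics/d.png

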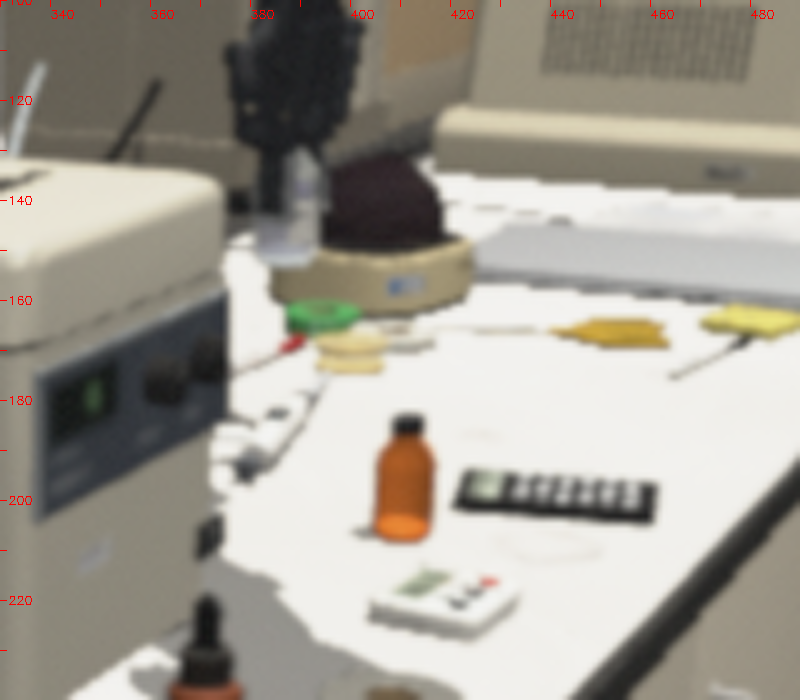

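The bottle is gripped and lifted, visible at (385,140) in the fingers. I'll carry it round the front of the centrifuge.

```bash
python3 - <<'E'
from h import *
lin((420,-380,360),(375,-250,360),(375,0,360),(395,200,360),v=300)
lin((*COLLAR,340),v=200,yaw=TY); pause(.2); st('over')
lin((*COLLAR,240),v=150); pause(.2); st('pre')
print(move_l([*COLLAR,205],v=30,stop_force=5)); st('down')
im=np.hstack([crop('top',120,250,220,340,4),crop('side',210,270,310,360,4)]); cv2.imwrite('pics/e.png',im)
E
```

```text
over t 8.6 [419.2 297.  340.3] w 34.6 F [ 0.3 -0.8 -1.5]
pre t 9.6 [419.3 298.7 240.9] w 35.1 F [ 0.3  0.2 -2. ]
True
down t 10.6 [418.9 298.5 207.5] w 34.9 F [-1.6 -1.1  5.9]
```

View pics/e.png

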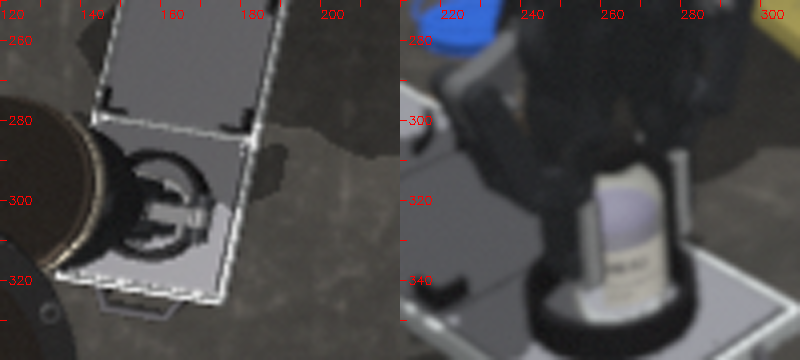

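The bottle is inside the collar in the side view, around (265,310), and contact came at the expected seat height of 207.5. I'll release it and fetch the timer.

```bash
python3 - <<'E'
from h import *
open_gripper(); lin((*COLLAR,340),v=200)
lin((395,200,330),(375,0,330),(375,-250,330),v=300)
p=(416.1,-343); lin((*p,300),v=250,yaw=-0.055); lin((*p,230),v=200); pause(.2); st('pre')
print(move_l([*p,176],v=60,stop_force=6)); st('down')
close(30); st('closed'); lin((*p,330),v=200); st('lift')
im=np.hstack([crop('side',340,100,440,240,4),crop('top',130,270,200,340,5)[:350],][:1]); cv2.imwrite('pics/f.png',np.hstack([crop('side',360,110,460,240,4),cv2.resize(crop('top',130,260,220,350,5),(520,520))[:520]]))
E
```

```text
pre t 15.6 [ 416.6 -343.1  231.5] w 85.2 F [-0.2  0.   0.1]
False
down t 16.7 [ 416.3 -343.1  176.3] w 85.5 F [0.2 0.3 0.1]
closed t 17.0 [ 416.2 -343.1  176.7] w 65.2 F [-1.   0.8  4.1]
lift t 17.9 [ 415.7 -342.7  329. ] w 64.8 F [-0.6  0.5 -0.4]
```

View pics/f.png

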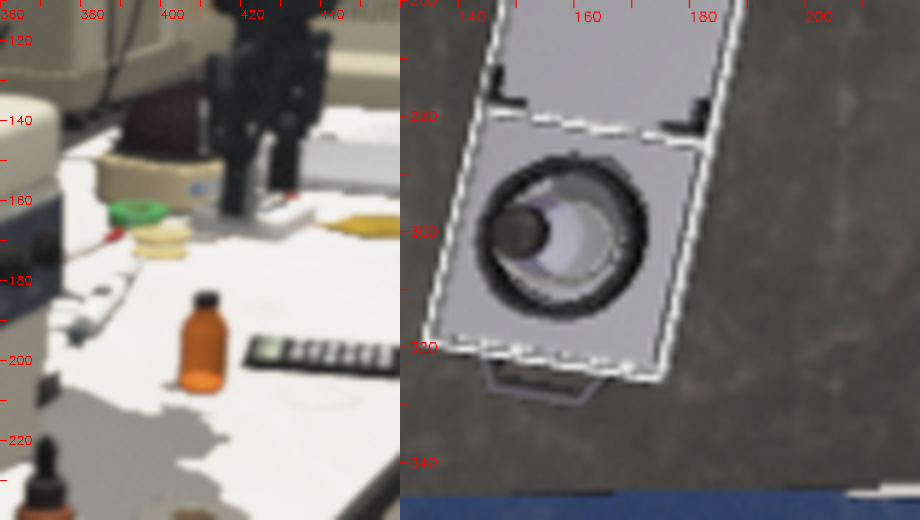

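The timer is held level in the fingers at about (425,165), and the bottle stands upright inside the collar with its cap at about (153,300). Placing the timer now. I slipped on that last picture: it was 920 px wide, over the 800 limit, so I'll keep the rest within it.

```bash
python3 - <<'E'
from h import *
lin((375,-250,330),(375,0,330),(420,200,330),v=300)
lin((*SQUARE,320),v=200,yaw=TY); lin((*SQUARE,210),v=150); pause(.2); st('pre')
print(move_l([*SQUARE,184],v=30,stop_force=4)); st('down')
open_gripper(); lin((*SQUARE,300),v=200); st('up')
d=(616.8,31.5); lin((*d,300),v=250,yaw=0); 
cv2.imwrite('pics/g.png',crop('top',130,195,230,335,4))
lin((*d,230),v=200); pause(.2); st('pre')
print(move_l([*d,175],v=60,stop_force=6)); st('down')
close(20); st('closed'); lin((*d,300),v=200); pause(.2); st('lift')
cv2.imwrite('pics/i.png',crop('side',220,150,340,280,4))
E
```

```text
pre t 22.3 [511.6 282.2 211. ] w 65.1 F [-0.1 -0.2 -1. ]
True
down t 23.0 [511.2 281.9 187.7] w 65.1 F [-1.  -0.1  6.2]
up t 24.0 [511.  281.7 299.1] w 85.3 F [ 0.7 -0.5 -0.4]
pre t 26.0 [617.4  31.8 231.6] w 85.5 F [-0.1  0.7 -0.1]
False
down t 27.1 [617.   31.6 175.4] w 85.3 F [ 0.6 -0.1 -0.5]
closed t 27.4 [617.   31.5 175.6] w 60.7 F [-1.1  0.5  6.3]
lift t 28.4 [616.4  31.4 298.5] w 60.8 F [-0.5  0.6 -0. ]
```

View pics/g.png

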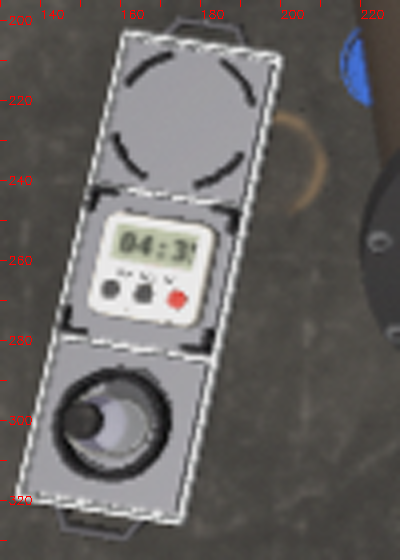

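View pics/i.png

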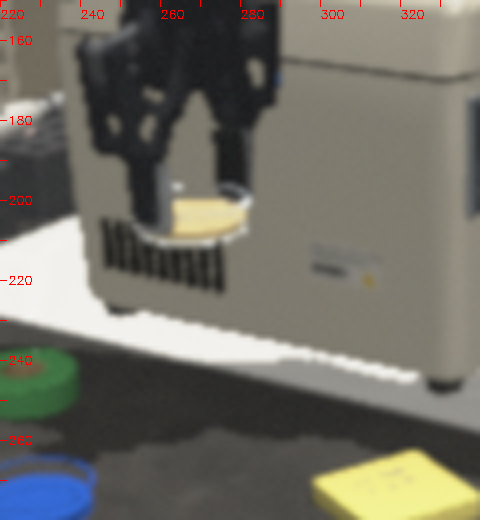

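The timer lies square and centred between the guards at (167,262), and the dish is held level at (261,207). Placing the dish.

```bash
python3 - <<'E'
from h import *
lin((*ROUND,300),v=200,yaw=TY); lin((*ROUND,210),v=150); pause(.2); st('pre')
print(move_l([*ROUND,183],v=30,stop_force=3)); st('down')
open_gripper(); lin((*ROUND,300),v=150); lin((500,0,350),v=250); pause(.3); st('up')
cv2.imwrite('pics/j.png',crop('top',130,195,310,335,4))
cv2.imwrite('pics/k.png',crop('side',150,190,330,380,3))
for n,p in dict(b74=(*COLLAR,85),b0=(*COLLAR,11),dish=(*ROUND,26),tim=(*SQUARE,27)).items(): print(n,proj('top',p),proj('side',p))
E
```

```text
pre t 30.7 [604.2 266.2 211.2] w 61.1 F [0.4 0.1 0.4]
True
down t 31.5 [603.4 265.9 185.7] w 60.7 F [ 0.4 -0.7  0.2]
up t 34.4 [500.1   0.6 349.8] w 85.1 F [-0.2 -0.3 -0.5]
b74 [148.9 300. ] [263.2 304.7]
b0 [159.9 301.7] [266.4 347.4]
dish [174.9 223.9] [195.  297.2]
tim [166.4 262. ] [227.5 315.8]
```

View pics/j.png

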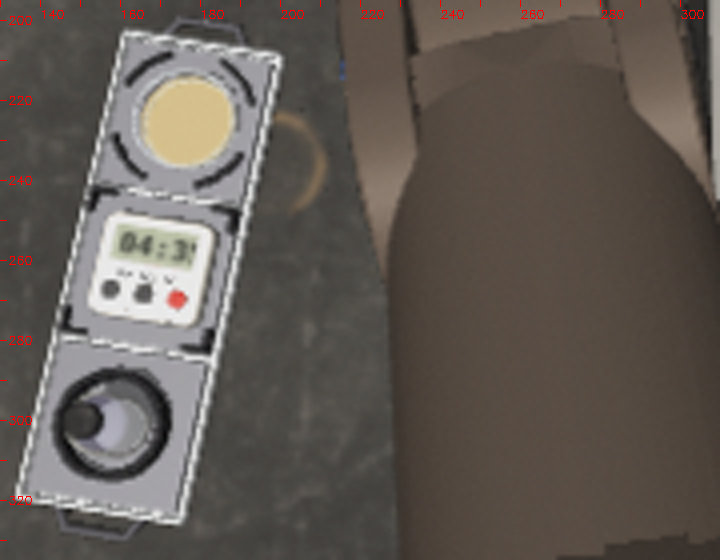

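View pics/k.png

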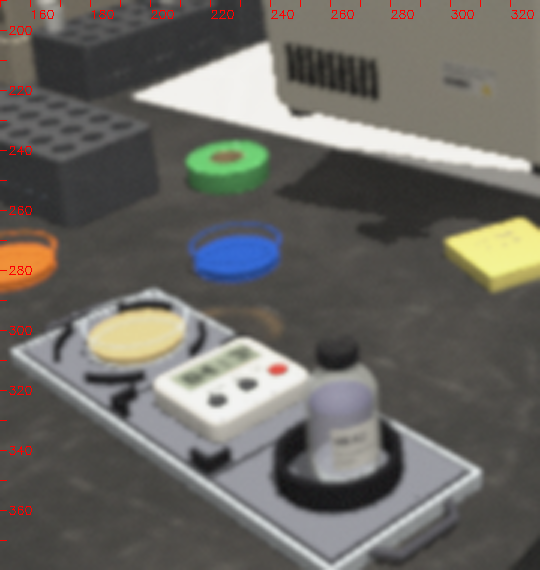

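All three items are seated and released: the dish is about 2 mm off centre at (177,225), the timer is square at (167,262), and the bottle is upright in the collar with its cap at (150.5,300). The gripper is clear and the look-alikes weren't touched, so I'm handing in.

```bash
python3 -c "
from h import *
print(hand_in(), read_t())"
```

```text
the job is handed in; nothing more can be done
the job is handed in; nothing more can be done
```

The stain bottle, petri dish and timer are seated in their inserts and released, and the job was handed in after about 35 s of robot time; the look-alikes were not touched, and no verdict was returned.

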